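# Take down a pile of bone boxes and return each to its own unit tray

### The arm

A 7-joint arm with a two-finger parallel gripper is mounted at the origin on the work surface. World frame = base frame: x ahead of the robot, y to its left, z up, the work surface at z = 0. Lengths are in mm, angles in rad, forces in N, time in s.
With the tool pointing down it reaches from about 425 to 950 mm from the base axis. Payload 4.7 kg.
Tool frame: the origin (TCP) lies on the centre line of the jaws, within the pads' length; the fingertips stand 22 mm ahead of it and the grasp point (between the pads) lies 3 mm ahead of it (manip.tips_ahead is the distance from the TCP to the fingertips, in mm); z points along the fingers, y is the line along which they close (so a half turn about z gives the same grasp; the last joint's range is limited). The gripper opens to 85 mm and grips with 20 to 120 N. Pads are 22 mm wide; open, the fingers measure 114 mm over their backs; the gripper's body (76 mm by 85 mm) begins 54 mm behind the grasp point. The pads swing forward as they close: fully open they stand 13 mm farther back than shut.
Start: joints at [-1.171, 0.469, -0.049, 1.532, 0.024, 1.141, -0.082], TCP at [280.615, 613.923, 253.335] pointing down, gripper open.
Joint ranges: [-2.59, 2.59], [-0.33, 1.99], [-1.39, 1.29], [0.1, 2.45], [-1.04, 4.18], [0.21, 1.99], [-2.66, 2.66]. Speed limits (rad/s): [2.57, 2.57, 3.14, 3.14, 3.14, 3.14, 3.14].

### API

Orientations are given as a unit quaternion [x, y, z, w].
In Python, from cell import manip gives the robot as it stands. The module is installed in compiled form; this text tells all that it offers.
- The arm moves only by the tool servo_tool, never from a script. Its argument "targets" is a list of rows, each a list of 2 entries, a list of its own where there are three numbers: the shift along the tool's x, y, z in units of 40 mm (1.0 is 40 mm), then the turn about the tool's z in units of 6 degrees (1.0 is 6 degrees). A call has 1 to 12 rows; each row is the pose to reach, as a shift and turn from the pose commanded when the call began, along the tool's axes at that moment; what a row does not reach only later rows make up. A row lasts 1/12 s, in which the tool goes at most 41.7 mm and 7.16 degrees, less where a joint would pass 70% of its speed; a pose out of reach is approached as far as the arm can. A call with a gripper value outside its range is refused whole. "gripper" is the opening, from 0 (shut) to 1 (fully open), set as the call begins (left out, the last holds). The fingers move at their own pace and stop on an object; the grip force is fixed at half the most. Time passes only in rows, so rows that repeat a pose let the fingers close. It gives the time, the measured TCP pose, the force, the opening and the grip force at its end, in the units of the state.
- manip.get_obs(): the state, without advancing time (a new reading comes with each control period).
- manip.grab_frame(name): name is "scene" or "side" or "wrist"; returns the picture (480x640x3 uint8, red, green, blue); there is no depth.
- manip.camera_model(name): a dict with "vfov" (degrees; the focal length in pixels is half the picture's height over the tangent of half this angle, whatever the lens; pixels are square), "cx", "cy" (the principal point, pixels), "xyz" and "attitude" of the camera in the world. Camera axes: x right, y down, z forward; pixel columns grow to the right and rows downward; lengths in mm; the calibration is good to about 2 mm. A picture is of the moment at which its call begins: read the wrist's pose just before it. camera_model takes no time and is no camera call; for the wrist camera it gives the pose at the moment of the call.
- manip.hand_in(): hands the job in; it is judged then, once.
The state is a dict: "t": time; "q": joint angles; "joint_vel": joint speeds; "tau": joint torques, N m; "ee_pos": TCP position; "ee_rot": TCP orientation; "ft_force": force on the tool from outside, world axes, zero at the start; "wrist_torque": the same for the moment, N m; "finger_gap": finger opening in mm; "finger_force": force on a finger pad.
Only numpy, scipy, OpenCV 4.12 (cv2) and the standard library are available. Lean on these libraries where they do the work, as an engineer would, in place of code of your own. Each camera call takes 0.05 s, during which the arm holds its last target. There are 200 camera calls.

### The job

Take the pile of four specimen boxes apart and lay each box in the unit tray whose card has the same colour as the box's labels, turned so that it lies flat on the tray's floor. The bones are fragile: do not tip or drop any box, and do not disturb the loose tusk or the loose vertebra.

Things in the scene. Friction and masses are not known exactly. Their poses are not given: they have to be found in the camera images.
- box_red: Closed card specimen box, 120 x 60 x 45 mm high, about 0.2 kg, rigid, lid taped on: kraft sides, off-white lid with a red label at each end and a clear window between (tusk inside). Origin: centre of its underside; x along the 120 mm length, y across the 60 mm width, z up. Topmost of the pile, underside 90 mm up.
- box_yellow: Closed card specimen box, 120 x 60 x 45 mm high, about 0.2 kg, rigid, lid taped on: kraft sides, off-white lid with a yellow label at each end and a clear window between (jaw fragment with teeth inside). Origin: centre of its underside; x along the 120 mm length, y across the 60 mm width, z up. Middle layer, bridging the two lowest boxes crosswise, underside 45 mm up.
- box_green: Closed card specimen box, 120 x 60 x 45 mm high, about 0.2 kg, rigid, lid taped on: kraft sides, off-white lid with a green label at each end and a clear window between (long bone inside). Origin: centre of its underside; x along the 120 mm length, y across the 60 mm width, z up. One of the two lowest, side by side on the table 40 mm apart (sides vary).
- box_blue: Closed card specimen box, 120 x 60 x 45 mm high, about 0.2 kg, rigid, lid taped on: kraft sides, off-white lid with a blue label at each end and a clear window between (vertebra inside). Origin: centre of its underside; x along the 120 mm length, y across the 60 mm width, z up. One of the two lowest, side by side on the table 40 mm apart (sides vary).
- tray_red: Open off-white card tray, red card on its floor and red label outside one long side; fixed. Outside 148 x 88 mm, walls 4 mm thick and 15 mm high, floor 4 mm above the table, inside 140 x 80 mm: a box fits flat, length along the tray's length (either way round), 10 mm free all round. Origin: centre of its underside, on the table; x along its length, z up.
- tray_yellow: Open off-white card tray, yellow card on its floor and yellow label outside one long side; fixed. Outside 148 x 88 mm, walls 4 mm thick and 15 mm high, floor 4 mm above the table, inside 140 x 80 mm: a box fits flat, length along the tray's length (either way round), 10 mm free all round. Origin: centre of its underside, on the table; x along its length, z up.
- tray_green: Open off-white card tray, green card on its floor and green label outside one long side; fixed. Outside 148 x 88 mm, walls 4 mm thick and 15 mm high, floor 4 mm above the table, inside 140 x 80 mm: a box fits flat, length along the tray's length (either way round), 10 mm free all round. Origin: centre of its underside, on the table; x along its length, z up.
- tray_blue: Open off-white card tray, blue card on its floor and blue label outside one long side; fixed. Outside 148 x 88 mm, walls 4 mm thick and 15 mm high, floor 4 mm above the table, inside 140 x 80 mm: a box fits flat, length along the tray's length (either way round), 10 mm free all round. Origin: centre of its underside, on the table; x along its length, z up.
- tusk: Loose ivory-coloured curved tusk, about 70 mm long, 45 mm across its bow and 14 mm thick, lying flat at one of the places around the work, which vary. Origin on the table near the middle of the curve. Not to be disturbed.
- vertebra: Loose light-brown vertebra, about 87 x 77 mm and 31 mm high: a 40 mm round drum lying on its end with a bony arch and a spine pointing away from it. Its place among the small things around the work varies. Origin under the centre of the drum; x towards the spine. Not to be disturbed.
There are look-alikes about, which are no part of the job. Leave any black look-alike of the tray_green alone.

How it is judged:
By the outcome, as a careful person would: the job done as asked, in the order asked, and still so for the second after the job is handed in, with the robot touching nothing.
It also fails if it takes over 102 s, if anything falls off the work surface, if the arm or the gripper's body presses on something with over 40 N, if the wrist force passes 120 N, or if a joint passes its speed limit or range.

## Working session

There is one attempt and no reset: what is moved stays moved. The work goes in short steps, Python scripts to look and compute and a tool call to move; the robot and the scene stay as the last step left them, time stands still between calls to the robot, and variables do not carry over. Pictures are saved under pics/ and viewed, at most 14 in all, crops included, and the job is handed in when it is done.

Besides the shell and the picture viewer there is one more tool, called after ">>>" in YAML: its name, and indented under it one key for each argument. servo_tool: Moves the arm, as the interface text tells. Its arguments: {"type":"object","properties":{"targets":{"type":"array"},"gripper":{"type":"number"}},"required":["targets"]}

```bash
mkdir -p pics; cat > h.py <<'E'
import numpy as np, cv2, json
from cell import manip
def snap(n,f):
    m=manip.camera_model(n); im=manip.grab_frame(n); cv2.imwrite('pics/'+f,cv2.cvtColor(im,cv2.COLOR_RGB2BGR)); return m
E
python3 - <<'E'
from h import *
for n in ('scene','side','wrist'): print(n,snap(n,n+'0.png'))
o=manip.get_obs(); print(o)
E
```

```text
scene {'vfov': 44.37054802236832, 'cx': 319.9563452929271, 'cy': 228.22445864457987, 'xyz': array([1377.52571822,  693.48372998,  847.11933599]), 'attitude': array([ 0.37965459,  0.79562753, -0.42472314, -0.20603273])}
side {'vfov': 57.07596494297538, 'cx': 315.9734214670859, 'cy': 231.28972294430898, 'xyz': array([403.28546553, 710.86022426, 625.20051771]), 'attitude': array([-0.04142694,  0.89247882, -0.44826262,  0.02873979])}
wrist {'vfov': 64.74788986164548, 'cx': 326.0986001972753, 'cy': 243.83643084492405, 'xyz': array([219.97249191, 642.61174006, 373.14901033]), 'attitude': array([0.83355747, 0.5355949 , 0.07277216, 0.11412392])}
{'t': 0.15, 'q': array([-1.17091779,  0.46927744, -0.04855411,  1.53340055,  0.02405765,
        1.14101771, -0.08226972]), 'joint_vel': array([ 6.03046087e-04, -3.00856996e-03,  1.14775493e-03, -3.55859518e-03,
       -1.90993511e-03,  7.00623514e-04,  9.81610551e-05]), 'tau': array([ 1.01227524e-03, -5.10766876e+01, -4.63543343e-02, -2.37979621e+01,
        1.07736539e-02,  5.43795875e-03,  2.55350625e-05]), 'ee_pos': array([280.46268411, 613.52505753, 252.49603295]), 'ee_rot': array([ 2.12749988e-01,  9.77106374e-01, -7.45333642e-04, -1.48047377e-04]), 'ft_force': array([ 0.46151048, -0.37276513,  0.02800026]), 'wrist_torque': array([0.02495338, 0.01245183, 0.00249003]), 'finger_force': 0.0, 'finger_gap': 85.57694616971071}
```

View pics/scene0.png

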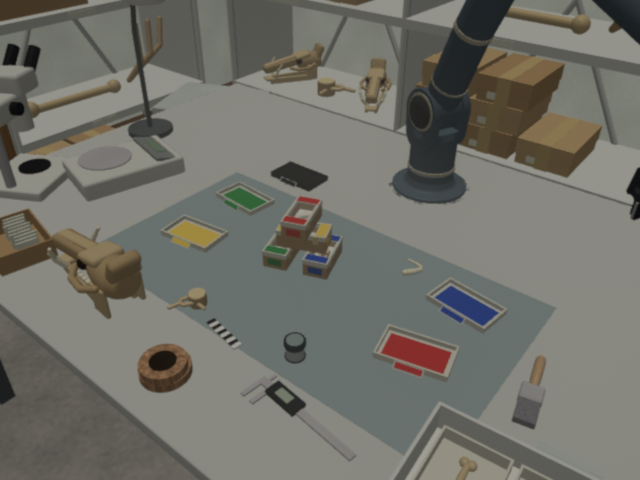

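View pics/side0.png

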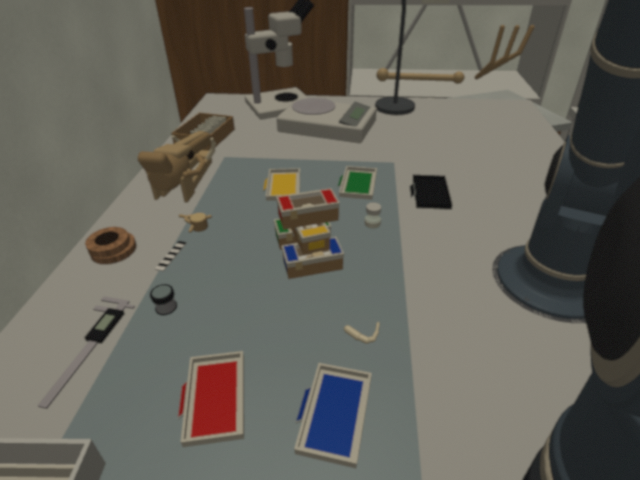

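The scene view shows the pile near (300,240). The green tray is at (245,197), yellow at (195,233), red at (416,352) and blue at (466,303). The black look-alike is at (300,175), the tusk at (413,268) and the vertebra at (190,298). The side view agrees, and also shows a small white cylinder at (373,215).

```bash
cat >> h.py <<'E'
from scipy.spatial.transform import Rotation as R
def f_(m): return 240/np.tan(np.radians(m['vfov'])/2)
def ray(m,p):
    d=np.array([(p[0]-m['cx'])/f_(m),(p[1]-m['cy'])/f_(m),1.]); return np.array(m['xyz']),R.from_quat(m['attitude']).apply(d/np.linalg.norm(d))
def proj(m,X):
    c=R.from_quat(m['attitude']).inv().apply(np.atleast_2d(X)-m['xyz']); return c[:,:2]/c[:,2:]*f_(m)+[m['cx'],m['cy']]
def onz(m,p,z): o,d=ray(m,p); return o+d*(z-o[2])/d[2]
def tri(m1,p1,m2,p2):
    a,u=ray(m1,p1); b,v=ray(m2,p2); s=np.linalg.lstsq(np.c_[u,-v],b-a,rcond=None)[0]
    P,Q=a+u*s[0],b+v*s[1]; return (P+Q)/2,np.linalg.norm(P-Q)
H={'red':[(0,6),(174,180)],'yellow':[(18,32)],'green':[(50,80)],'blue':[(105,130)]}
def blobs(f,c,amin=25):
    im=cv2.imread('pics/'+f); hsv=cv2.cvtColor(im,cv2.COLOR_BGR2HSV); k=np.zeros(im.shape[:2],np.uint8)
    for a,b in H[c]: k|=cv2.inRange(hsv,(a,150,40),(b,255,255))
    n,l,s,ce=cv2.connectedComponentsWithStats(k); return [(s[i,4],ce[i],(l==i)) for i in np.argsort(-s[:,4]) if i and s[i,4]>=amin]
def rect_on(m,mask,z):
    cs=max(cv2.findContours(mask.astype(np.uint8),0,1)[0],key=len)[:,0]
    W=np.array([onz(m,p,z)[:2] for p in cs],np.float32); (c,s,a)=cv2.minAreaRect(W)
    return np.round(c,1),np.round(s,1),(a if s[0]>s[1] else a+90)%180
E
python3 - <<'E'
from h import *
ms,md=manip.camera_model('scene'),manip.camera_model('side')
print(proj(ms,[0,0,0]),proj(md,[0,0,0]))
for c in H:
    a=blobs('scene0.png',c);b=blobs('side0.png',c)
    print(c,[(x[0],x[1].round()) for x in a[:6]],[(x[0],x[1].round()) for x in b[:6]])
    print(' tri',tri(ms,a[0][1],md,b[0][1]),rect_on(ms,a[0][2],4),rect_on(md,b[0][2],4))
E
```

```text
[[428.61949935 184.07699731]] [[550.6921874  279.31983185]]
red [(np.int32(1345), array([417., 353.])), (np.int32(124), array([408., 369.])), (np.int32(83), array([294., 220.])), (np.int32(62), array([308., 200.]))] [(np.int32(2800), array([215., 399.])), (np.int32(109), array([285., 203.])), (np.int32(99), array([329., 196.])), (np.int32(68), array([182., 399.]))]
 tri (array([610.39784645, 327.58218459,   0.83491768]), np.float64(3.9267564758208438)) (array([611.5, 325.1]), array([ 58. , 122.1]), 103.63584518432617) (array([610.5, 326.3]), array([ 62.8, 122.9]), 103.48233890533447)
yellow [(np.int32(508), array([194., 233.])), (np.int32(36), array([181., 242.])), (np.int32(33), array([322., 230.]))] [(np.int32(435), array([283., 184.])), (np.int32(131), array([316., 245.])), (np.int32(127), array([314., 231.]))]
 tri (array([ 607.53345076, -332.13386304,    2.62752536]), np.float64(0.8344233200004708)) (array([ 608.8, -331. ]), array([ 52.2, 112.3]), 97.21336269378662) (array([ 608. , -332.3]), array([ 60.2, 108.5]), 98.01266765594482)
green [] [(np.int32(352), array([358., 182.]))]Traceback (most recent call last):
  File "<stdin>", line 7, in <module>
IndexError: list index out of range
```

View pics/wrist0.png

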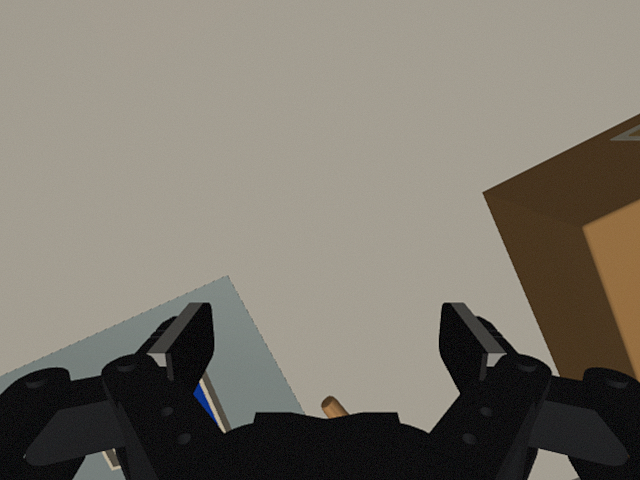

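The wrist view shows the empty bench corner, the edge of the blue tray at (200,400) and a tall brown carton on the right, next to the starting pose.

```bash
sed -i 's/(a,150,40)/(a,110,35)/' h.py
python3 - <<'E'
from h import *
ms,md=manip.camera_model('scene'),manip.camera_model('side')
for c in H:
    a=blobs('scene0.png',c);b=blobs('side0.png',c)
    print(c,[(int(x[0]),*x[1].round()) for x in a[:6]],[(int(x[0]),*x[1].round()) for x in b[:6]])
    print(' tri',tri(ms,a[0][1],md,b[0][1]),rect_on(ms,a[0][2],4),rect_on(md,b[0][2],4))
for n in ('scene','side'):
    im=cv2.imread(f'pics/{n}0.png'); 
    cr=im[180:290,240:370] if n=='scene' else im[170:290,255:385]
    cv2.imwrite(f'pics/c_{n}.png',cv2.resize(cr,None,fx=4.5,fy=4.5,interpolation=cv2.INTER_CUBIC))
E
```

```text
red [(1423, np.float64(417.0), np.float64(353.0)), (152, np.float64(408.0), np.float64(369.0)), (110, np.float64(294.0), np.float64(220.0)), (92, np.float64(308.0), np.float64(200.0)), (89, np.float64(292.0), np.float64(233.0))] [(2959, np.float64(215.0), np.float64(399.0)), (140, np.float64(285.0), np.float64(203.0)), (133, np.float64(329.0), np.float64(196.0)), (115, np.float64(182.0), np.float64(399.0))]
 tri (array([610.4214818 , 327.58825366,   1.12735096]), np.float64(3.922545750555527)) (array([611.4, 324.8]), array([ 60.1, 124.8]), 103.65055465698242) (array([610.4, 325.8]), array([ 65.4, 125.4]), 103.40220165252686)
yellow [(613, np.float64(194.0), np.float64(233.0)), (229, np.float64(503.0), np.float64(91.0)), (107, np.float64(323.0), np.float64(230.0)), (69, np.float64(180.0), np.float64(242.0)), (51, np.float64(512.0), np.float64(66.0)), (40, np.float64(25.0), np.float64(9.0))] [(509, np.float64(283.0), np.float64(184.0)), (411, np.float64(164.0), np.float64(163.0)), (187, np.float64(316.0), np.float64(245.0)), (178, np.float64(314.0), np.float64(231.0)), (90, np.float64(
[... 638 characters left out ...]
03906) (array([ 401., -358.]), array([103.6,  58.1]), 85.2426528930664)
blue [(987, np.float64(467.0), np.float64(305.0)), (106, np.float64(452.0), np.float64(314.0)), (96, np.float64(316.0), np.float64(258.0)), (54, np.float64(314.0), np.float64(270.0)), (28, np.float64(335.0), np.float64(238.0))] [(3097, np.float64(335.0), np.float64(415.0)), (118, np.float64(290.0), np.float64(253.0)), (100, np.float64(334.0), np.float64(246.0)), (90, np.float64(303.0), np.float64(404.0))]
 tri (array([420.64369935, 338.69060748,   2.13539427]), np.float64(3.100056386502762)) (array([420.5, 335.4]), array([122.6,  57.7]), 82.27606201171875) (array([420.3, 335.7]), array([122.6,  62.6]), 82.22725677490234)
```

View pics/c_scene.png

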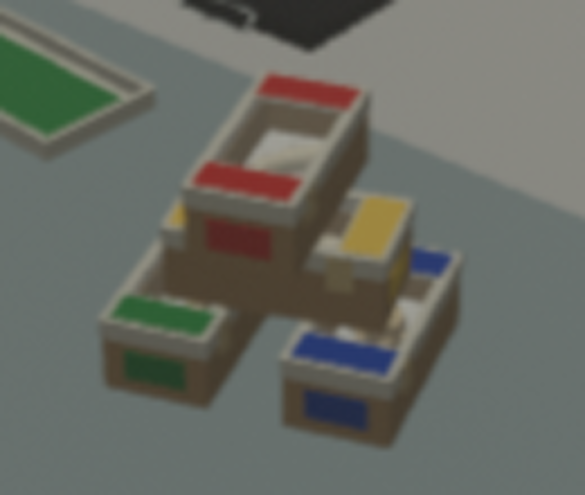

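View pics/c_side.png

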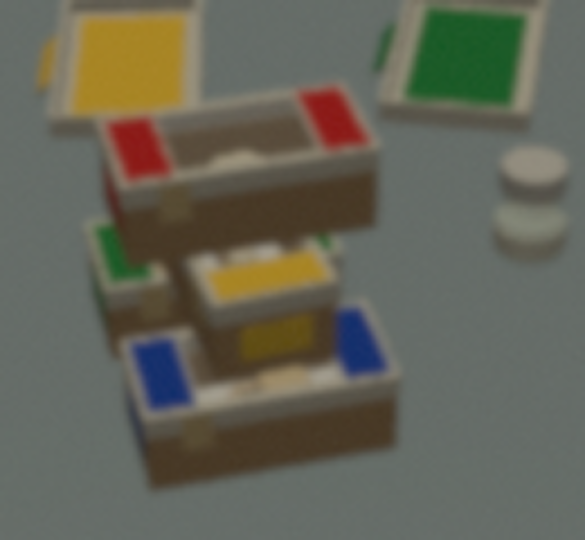

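The crops show red on top and yellow bridging the two lowest boxes. Green and blue run roughly along x, with blue on the robot's left. A small white cylinder stands about 100 mm beyond the pile.

```bash
python3 - <<'E'
from h import *
ms,md=manip.camera_model('scene'),manip.camera_model('side')
print('tips',manip.tips_ahead)
P=[('red a',(294,220),(285,203)),('red b',(308,200),(329,196)),('yel',(323,230),(314,231)),('blue a',(316,258),(290,253)),('blue b',(335,238),(334,246)),('green a',(275.5,250),(281,226)),('tusk',(413,268),(362,334)),('vert drum',(198,298),(200,222))]
for n,a,b in P: print(n,tri(ms,a,md,b))
for n,f,m in(('scene','scene0.png',ms),('side','side0.png',md)):
  for c,z in(('red',135),('yellow',90),('blue',45),('green',45)):
    print(n,c,[(int(x[0]),x[1].round(1),onz(m,x[1],z).round(1)[:2]) for x in blobs(f,c) if 270<x[1][0]<350 and 190<x[1][1]<280])
E
```

```text
tips 22.0
red a (array([549.67458687, -41.9472051 , 131.70399735]), np.float64(1.0434904239501257))
red b (array([461.6381729 , -74.8237525 , 131.44061951]), np.float64(0.5756896753195503))
yel (array([487.17253652,  -8.65880731,  87.37024641]), np.float64(0.5668761177943408))
blue a (array([535.92183998,  10.57655626,  42.70190401]), np.float64(1.0892236877082984))
blue b (array([446.52593157,  -5.57158791,  48.67749334]), np.float64(8.01340342327015))
green a (array([570.45965416, -83.39184406,  41.91013352]), np.float64(0.7171037947604639))
tusk (array([382.11117432, 179.42616028,   3.95667882]), np.float64(1.8631295977101325))
vert drum (array([ 777.16864283, -123.99642043,   11.38789382]), np.float64(1.0714564214685163))
scene red [(110, array([294.4, 219.8]), array([551.6, -39.3])), (92, array([308.2, 199.8]), array([465.8, -70.8])), (89, array([292.4, 232.6]), array([592.9,  -9.1]))]
scene yellow [(107, array([322.7, 229.7]), array([490.2,  -7.1]))]
scene blue [(96, array([316.3, 258.1]), array([537.6,  12.5])), (54, array([314.5, 270.5]), array([576. ,  38.6])), (28, array([335. , 237.7]), array([445.7,  -4.4]))]
scene green [(74, array([275.7, 249.6]), array([571.6, -81.8]))]
side red [(140, array([285.4, 202.7]), array([548. , -37.1])), (133, array([328.6, 196. ]), array([462.1, -69.6]))]
side yellow [(187, array([316.2, 244.9]), array([477.8,  39.3])), (178, array([314. , 230.8]), array([486.9,  -6.4]))]
side blue [(118, array([290.4, 252.7]), array([534.6,  13.1])), (100, array([333.7, 246. ]), array([446.8, -16.3]))]
side green [(43, array([280.5, 226.3]), array([570.5, -77.4]))]
```

```bash
cat >> h.py <<'E'
def yaz(q): v=R.from_quat(q).apply([0,1,0]); return np.degrees(np.arctan2(v[1],v[0]))
def plan(x,y,z,az=None):
    o=manip.get_obs(); r=R.from_quat(o['ee_rot']); d=r.inv().apply(np.array([x,y,z])-o['ee_pos'])/40
    a=yaz(o['ee_rot']); t=0 if az is None else -((az-a+180)%360-180)/6
    print('plan',(x,y,z,az),'shift',d.round(2),'turn',round(t,2),'| at',o['ee_pos'].round(1),'az',round(a,1),'q7',round(o['q'][6],2),'t',round(o['t'],2),'gap',round(o['finger_gap'],1),'F',o['ft_force'].round(1))
E
python3 - <<'E'
from h import *
m=manip.camera_model('wrist');o=manip.get_obs()
r=R.from_quat(o['ee_rot']).inv()
print(r.apply(m['xyz']-o['ee_pos']),(r*R.from_quat(m['attitude'])).as_matrix().round(3))
plan(506,-56,300,-69.5); plan(520,-50,330,-69.5)
E
```

```text
[  67.10642595    1.16797223 -120.79851498] [[ 0.    -0.963 -0.268]
 [ 1.    -0.     0.001]
 [-0.001 -0.268  0.963]]
plan (506, -56, 300, -69.5) shift [-12.09 -12.88  -1.17] turn 22.49 | at [280.5 613.5 252.5] az 65.4 q7 -0.08 t 0.15 gap 85.6 F [ 0.5 -0.4  0. ]
plan (520, -50, 330, -69.5) shift [-12.34 -12.6   -1.92] turn 22.49 | at [280.5 613.5 252.5] az 65.4 q7 -0.08 t 0.15 gap 85.6 F [ 0.5 -0.4  0. ]
```

```bash
python3 -c "
from h import *
plan(585,-25,300,110.5)"
```

```text
plan (585, -25, 300, 110.5) shift [-13.56 -11.35  -1.17] turn -7.51 | at [280.5 613.5 252.5] az 65.4 q7 -0.08 t 0.15 gap 85.6 F [ 0.5 -0.4  0. ]
```

>>> servo_tool:
  targets:
    - [[-0.4,-0.33,-1.17],0]
    - [[-13.56,-11.35,-1.17],-7.5]
    - [[-13.56,-11.35,-1.17],-7.5]
    - [[-13.56,-11.35,-1.17],-7.5]
    - [[-13.56,-11.35,-1.17],-7.5]
    - [[-13.56,-11.35,-1.17],-7.5]
    - [[-13.56,-11.35,-1.17],-7.5]
    - [[-13.56,-11.35,-1.17],-7.5]
    - [[-13.56,-11.35,-1.17],-7.5]
    - [[-13.56,-11.35,-1.17],-7.5]
    - [[-13.56,-11.35,-1.17],-7.5]
    - [[-13.56,-11.35,-1.17],-7.5]

```text
t: 1.15
ee_pos: [483.4, 187.6, 297.1]
ee_rot: [-0.177, 0.984, 0.0, -0.0]
ft_force: [-0.0, 0.2, -0.8]
finger_gap: 85.4
finger_force: 0.0
```

```bash
python3 -c "
from h import *
plan(585,-25,300,110.5)"
```

```text
plan (585, -25, 300, 110.5) shift [-0.52 -5.87 -0.07] turn -0.01 | at [483.4 187.6 297.1] az 110.4 q7 1.48 t 1.15 gap 85.4 F [-0.   0.2 -0.8]
```

>>> servo_tool:
  targets:
    - [[-0.5,-5.5,0],0]
    - [[-0.5,-5.5,0],0]
    - [[-0.5,-5.5,0],0]
    - [[-0.5,-5.5,0],0]
    - [[-0.5,-5.5,0],0]
    - [[-0.5,-5.5,0],0]
    - [[-0.5,-5.5,0],0]
    - [[-0.5,-5.5,0],0]

```text
t: 1.82
ee_pos: [578.5, -9.7, 296.6]
ee_rot: [-0.177, 0.984, 0.0, -0.001]
ft_force: [0.1, 1.4, -0.7]
finger_gap: 85.3
finger_force: 0.0
```

```bash
python3 - <<'E'
from h import *
import pickle
o=manip.get_obs();m=snap('wrist','wrist1.png');pickle.dump(m,open('w1.pkl','wb'))
print(o['ee_pos'],o['joint_vel'].round(3),yaz(o['ee_rot']))
for c,z in(('red',135),('yellow',90),('blue',45),('green',45)):
  print(c,[(int(x[0]),x[1].round(1),onz(m,x[1],z).round(1)[:2],*rect_on(m,x[2],z)) for x in blobs('wrist1.png',c,150)])
E
```

```text
[578.45961138  -9.67569711 296.58749782] [-0.032 -0.011 -0.042  0.012 -0.005  0.001 -0.   ] 110.34960425161935
red [(5188, array([576.9, 324.2]), array([582.2, 212.4]), array([582.7, 212.8]), array([45.4, 86.3]), 103.4776439666748), (2742, array([298.6,  44.2]), array([464.8, -71. ]), array([465., -71.]), array([21.7, 52. ]), 111.03004455566406), (2102, array([301.5, 181.5]), array([551. , -38.7]), array([551.2, -38.8]), array([21.3, 51.6]), 110.35078620910645)]
yellow [(5818, array([ 44. , 126.2]), array([ 587.8, -254.2]), array([ 588.5, -253.6]), array([52.5, 72.3]), 96.99766826629639), (1776, array([366.5, 118. ]), array([489.1,  -6.8]), array([489.8,  -6.5]), array([52.1, 22. ]), 23.59522247314453), (1550, array([ 42.8, 347.4]), array([ 794.8, -222.3]), array([ 799.7, -221. ]), array([44.7, 83.9]), 95.13009071350098), (1081, array([249.7, 123.7]), array([526.8, -95.4]), array([528.2, -94.7]), array([52.1, 14.4]), 22.627805709838867), (336, array([ 24.1, 171.5]), array([ 630.9, -264.2]), array([ 630.6, -262.9]), array([ 5.9, 42.6]), 97.08157539367676), (191, array([  8.2, 371.9]), array([ 834.2, -250. ]), array([ 835.7, -247.7]), array([28.7, 18.3]), 25.91498374938965)]
blue [(982, array([365.4, 176.9]), array([536.3,  16.1]), array([536.3,  16.1]), array([21. , 43.6]), 108.51091194152832), (964, array([369.7,  71.5]), array([447.3, -15.6]), array([450. , -15.4]), array([21. , 45.1]), 110.35371780395508), (854, array([629.7, 169.9]), array([441.1, 253.7]), array([442.4, 249.1]), array([54.4, 26.6]), 32.813541412353516)]
green [(711, array([240.9,  72.9]), array([ 489. , -124.7]), array([ 488.7, -124.7]), array([20.9, 25.7]), 110.35375022888184), (610, array([246.2, 175.5]), array([575.4, -93.1]), array([575.5, -93. ]), array([20.2, 27. ]), 110.35089111328125)]
```

View pics/wrist1.png

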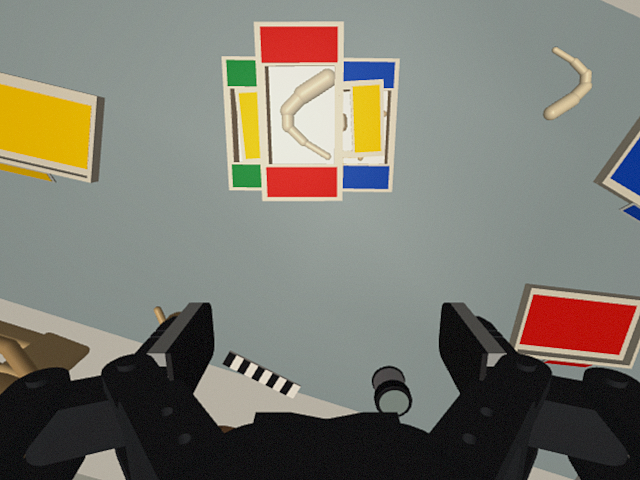

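The wrist view shows the red lid at (299,112). Yellow lies under it crosswise, and green and blue are below left and right. Centre and yaw for red, (508,-55) at 20.5°, agree with the two fixed views.

```bash
python3 -c "
from h import *
plan(508,-55,190,110.5)"
```

```text
plan (508, -55, 190, 110.5) shift [ 2.05 -0.49  2.67] turn 0.0 | at [578.2  -8.1 296.7] az 110.5 q7 1.92 t 1.87 gap 85.5 F [ 0.7  0.9 -0.3]
```

>>> servo_tool:
  targets:
    - [[2.05,-0.49,2.67],0]
    - [[2.05,-0.49,2.67],0]
    - [[2.05,-0.49,2.67],0]
    - [[2.05,-0.49,2.67],0]
    - [[2.05,-0.49,2.67],0]
    - [[2.05,-0.49,2.67],0]
    - [[2.05,-0.49,2.67],0]
    - [[2.05,-0.49,2.67],0]
    - [[2.05,-0.49,2.67],0]

```text
t: 2.62
ee_pos: [510.4, -55.5, 191.6]
ee_rot: [-0.178, 0.984, -0.0, 0.002]
ft_force: [-1.2, -0.1, -0.2]
finger_gap: 85.3
finger_force: 0.0
```

```bash
python3 -c "
from h import *
plan(508,-55,128,110.5)"
```

```text
plan (508, -55, 128, 110.5) shift [0.06 0.03 1.59] turn 0.01 | at [510.4 -55.5 191.6] az 110.5 q7 2.02 t 2.62 gap 85.3 F [-1.2 -0.1 -0.2]
```

Descend, then close.

>>> servo_tool:
  targets:
    - [[0.05,0.03,0.8],0]
    - [[0.05,0.03,1.58],0]
    - [[0.05,0.03,1.58],0]
    - [[0.05,0.03,1.58],0]
    - [[0.05,0.03,1.58],0]

```text
t: 3.03
ee_pos: [507.8, -56.0, 128.5]
ee_rot: [-0.177, 0.984, -0.0, 0.001]
ft_force: [-0.2, -0.4, 1.4]
finger_gap: 85.7
finger_force: 0.0
```

>>> servo_tool:
  targets:
    - [[0,0,0],0]
    - [[0,0,0],0]
    - [[0,0,0],0]
    - [[0,0,0],0]
    - [[0,0,0],0]
    - [[0,0,0],0]
    - [[0,0,0],0]
  gripper: 0

```text
t: 3.62
ee_pos: [507.8, -56.0, 129.0]
ee_rot: [-0.177, 0.984, -0.0, 0.002]
ft_force: [-0.3, 0.1, 5.7]
finger_gap: 58.9
finger_force: 66.2
```

>>> servo_tool:
  targets:
    - [[0,0,-0.2],0]
    - [[0,0,-0.6],0]
    - [[0,0,-1.4],0]
    - [[0,0,-2.3],0]
    - [[0,0,-2.5],0]
    - [[0,0,-2.5],0]

```text
t: 4.12
ee_pos: [508.1, -56.3, 230.5]
ee_rot: [-0.177, 0.984, -0.001, 0.004]
ft_force: [0.3, 0.3, -2.7]
finger_gap: 58.6
finger_force: 65.7
```

```bash
python3 -c "
from h import *
plan(627,240,230,13.5)"
```

```text
plan (627, 240, 230, 13.5) shift [-5.37  5.9   0.04] turn 16.15 | at [508.1 -56.3 230.5] az 110.4 q7 2.01 t 4.12 gap 58.6 F [ 0.3  0.3 -2.7]
```

>>> servo_tool:
  targets:
    - [[-0.15,0.16,0],0.5]
    - [[-0.45,0.5,0],1.3]
    - [[-0.85,0.93,0],2.4]
    - [[-1.25,1.37,0],3.5]
    - [[-1.65,1.81,0],4.6]
    - [[-2.05,2.25,0],5.7]
    - [[-2.45,2.69,0],6.8]
    - [[-2.85,3.13,0],7.9]
    - [[-3.25,3.57,0],9.0]
    - [[-3.65,4.01,0],10.1]
    - [[-4.05,4.45,0],11.2]
    - [[-4.45,4.89,0],12.3]

```text
t: 5.12
ee_pos: [603.9, 190.1, 224.7]
ee_rot: [0.452, 0.892, -0.002, -0.001]
ft_force: [0.0, -0.4, -2.5]
finger_gap: 58.7
finger_force: 65.5
```

```bash
python3 -c "
from h import *
plan(627,240,230,13.5)"
```

```text
plan (627, 240, 230, 13.5) shift [ 0.66  1.2  -0.14] turn 3.8 | at [603.9 190.1 224.7] az 36.3 q7 0.4 t 5.12 gap 58.7 F [ 0.  -0.4 -2.5]
```

>>> servo_tool:
  targets:
    - [[0.2,0.35,0],1.0]
    - [[0.42,0.75,0],2.1]
    - [[0.6,1.05,0],3.2]
    - [[0.66,1.2,-0.05],3.8]
    - [[0.66,1.2,-0.05],3.8]
    - [[0.66,1.2,-0.05],3.8]
    - [[0.66,1.2,-0.05],3.8]

```text
t: 5.7
ee_pos: [626.9, 238.0, 227.8]
ee_rot: [0.617, 0.787, -0.001, -0.0]
ft_force: [0.7, -0.5, -1.1]
finger_gap: 59.0
finger_force: 65.5
```

```bash
python3 - <<'E'
from h import *
m=snap('wrist','wrist2.png')
for c in('red','blue'):
  print(c,[(int(x[0]),x[1].round(1),*rect_on(m,x[2],4)) for x in blobs('wrist2.png',c,800)])
plan(610.5,326,100,13.5)
E
```

```text
red [(12071, array([325.8, 208.7]), array([626.5, 243. ]), array([156.7,  65.3]), 13.867706298828125), (9908, array([334.1,  95.8]), array([603.7, 336. ]), array([ 87.2, 101.6]), 103.85992336273193)]
blue [(9992, array([111.2,  58.3]), array([421.9, 327.8]), array([109.6,  65.1]), 82.19646453857422), (1011, array([170.2,  66.2]), array([471. , 329.2]), array([54.3, 12. ]), 82.21011352539062)]
plan (610.5, 326, 100, 13.5) shift [2.24 0.13 3.2 ] turn 0.05 | at [627.1 237.8 228.3] az 13.8 q7 -0.0 t 5.75 gap 58.8 F [ 0.8 -0.6 -2.7]
```

View pics/wrist2.png

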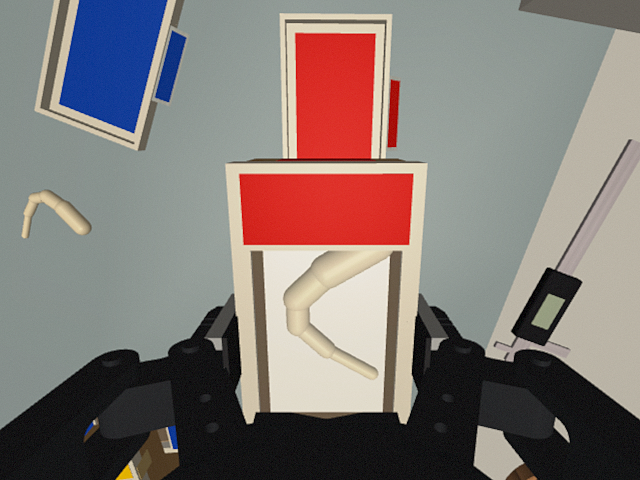

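The wrist view shows the box level in the jaws. The red tray lies ahead, with its card's far edge from (296,33) to (376,33), parallel to the box.

```bash
python3 - <<'E'
from h import *
m=manip.camera_model('wrist');o=manip.get_obs()
b=blobs('wrist2.png','red',800)
mask=b[1][2]; n,l,s,c=cv2.connectedComponentsWithStats(cv2.morphologyEx(mask.astype(np.uint8),cv2.MORPH_OPEN,np.ones((9,9))))
cs=cv2.findContours(mask.astype(np.uint8),0,1)[0][0][:,0]
W=np.array([onz(m,p,4)[:2] for p in cs]); a=np.radians(103.8); u=np.array([np.cos(a),np.sin(a)]);v=np.array([-u[1],u[0]])
pu,pv=W@u,W@v
print('width',np.ptp(pv),'far',pu.max()); 
for L in(60,62.5):
  print(L,(pu.max()-L)*u+(pv.max()+pv.min())/2*v)
lab=onz(m,b[0][1],o['ee_pos'][2]+6.5)
print('label in tool',R.from_quat(o['ee_rot']).inv().apply(lab-o['ee_pos']))
E
```

```text
width 87.32277621433525 far 233.04679563018385
60 [606.33687218 327.12100971]
62.5 [606.93320582 324.69317401]
label in tool [47.61650808  1.10566757 -6.53323082]
```

```bash
python3 - <<'E'
from h import *
m=manip.camera_model('wrist')
a=np.radians(103.8); u=np.array([np.cos(a),np.sin(a)])
p,q=onz(m,(295.5,33),4)[:2],onz(m,(376.5,33),4)[:2]; print(np.linalg.norm(p-q),(p+q)/2-62*u)
# outer wall top corners z=15
p,q=onz(m,(280,14),15)[:2],onz(m,(392.5,14),15)[:2]; print(np.linalg.norm(p-q),(p+q)/2-74*u)
plan(611,326,100,13.7)
E
```

```text
66.35451665095327 [614.74680243 327.11602409]
88.1570491867818 [614.89579    325.83556697]
plan (611, 326, 100, 13.7) shift [2.24 0.14 3.2 ] turn 0.02 | at [627.1 237.8 228.3] az 13.8 q7 -0.0 t 5.75 gap 58.8 F [ 0.8 -0.6 -2.7]
```

>>> servo_tool:
  targets:
    - [[0.4,0.03,0.4],0]
    - [[1.0,0.08,1.0],0]
    - [[1.7,0.14,1.7],0]
    - [[2.2,0.18,2.4],0]
    - [[2.23,0.18,3.0],0]
    - [[2.23,0.18,3.2],0]
    - [[2.23,0.18,3.2],0]
    - [[2.23,0.18,3.2],0]

```text
t: 6.42
ee_pos: [614.5, 325.4, 101.9]
ee_rot: [0.618, 0.786, 0.0, 0.001]
ft_force: [0.7, -0.2, -3.0]
finger_gap: 58.9
finger_force: 65.4
```

```bash
python3 -c "
from h import *
plan(612.8,326,44,13.7)"
```

```text
plan (612.8, 326, 44, 13.7) shift [ 0.03 -0.04  1.45] turn -0.0 | at [614.5 325.4 101.9] az 13.7 q7 -0.09 t 6.42 gap 58.9 F [ 0.7 -0.2 -3. ]
```

>>> servo_tool:
  targets:
    - [[0,-0.02,0.4],0]
    - [[0,-0.02,0.8],0]
    - [[0,-0.02,1.1],0]
    - [[0,-0.02,1.3],0]
    - [[0,-0.02,1.4],0]
    - [[0,-0.02,1.44],0]
    - [[0,-0.02,1.46],0]
    - [[0,-0.02,1.46],0]

```text
t: 7.08
ee_pos: [613.2, 327.4, 43.5]
ee_rot: [0.617, 0.787, 0.001, 0.0]
ft_force: [0.4, 0.7, -2.9]
finger_gap: 58.7
finger_force: 65.7
```

>>> servo_tool:
  targets:
    - [[0,0,0.02],0]
    - [[0,0,0.04],0]
    - [[0,0,0.05],0]
    - [[0,0,0.05],0]

```text
t: 7.42
ee_pos: [613.2, 327.6, 43.1]
ee_rot: [0.617, 0.787, 0.001, 0.0]
ft_force: [-2.6, -1.6, 8.1]
finger_gap: 58.8
finger_force: 67.0
```

>>> servo_tool:
  targets:
    - [[0,0,0],0]
    - [[0,0,0],0]
    - [[0,0,0],0]
    - [[0,0,0],0]
    - [[0,0,0],0]
  gripper: 1

```text
t: 7.83
ee_pos: [612.6, 327.4, 40.7]
ee_rot: [0.617, 0.787, 0.0, 0.0]
ft_force: [-1.2, 0.3, 0.3]
finger_gap: 85.4
finger_force: 0.0
```

>>> servo_tool:
  targets:
    - [[0,0,-0.3],0]
    - [[0,0,-1.0],0]
    - [[0,0,-2.0],0]
    - [[0,0,-3.0],0]
    - [[0,0,-4.0],0]
    - [[0,0,-5.0],0]
    - [[0,0,-5.0],0]
    - [[0,0,-5.0],0]

```text
t: 8.5
ee_pos: [614.1, 327.7, 245.2]
ee_rot: [0.617, 0.787, 0.004, 0.001]
ft_force: [0.3, 0.1, -1.2]
finger_gap: 85.5
finger_force: 0.0
```

```bash
python3 -c "
from h import *
plan(585,-25,300,110.5);plan(530,70,270,22.7)"
```

```text
plan (585, -25, 300, 110.5) shift [-8.38 -2.8  -1.41] turn -16.11 | at [614.1 327.7 245.2] az 13.8 q7 -0.14 t 8.5 gap 85.5 F [ 0.3  0.1 -1.2]
plan (530, 70, 270, 22.7) shift [-5.75 -3.58 -0.66] turn -1.48 | at [614.1 327.7 245.2] az 13.8 q7 -0.14 t 8.5 gap 85.5 F [ 0.3  0.1 -1.2]
```

```bash
python3 -c "
from h import *
plan(534,-113,290,23)"
```

```text
plan (534, -113, 290, 23) shift [-10.22  -4.57  -1.18] turn -1.53 | at [614.1 327.7 245.2] az 13.8 q7 -0.14 t 8.5 gap 85.5 F [ 0.3  0.1 -1.2]
```

>>> servo_tool:
  targets:
    - [[-0.45,-0.2,-0.2],-0.1]
    - [[-1.36,-0.61,-0.6],-0.4]
    - [[-2.27,-1.02,-1.18],-0.8]
    - [[-3.18,-1.42,-1.18],-1.2]
    - [[-4.09,-1.83,-1.18],-1.53]
    - [[-5.0,-2.24,-1.18],-1.53]
    - [[-5.91,-2.64,-1.18],-1.53]
    - [[-6.82,-3.05,-1.18],-1.53]
    - [[-7.73,-3.46,-1.18],-1.53]
    - [[-8.64,-3.86,-1.18],-1.53]
    - [[-9.55,-4.27,-1.18],-1.53]
    - [[-10.22,-4.57,-1.18],-1.53]

```text
t: 9.5
ee_pos: [530.6, -117.0, 287.0]
ee_rot: [0.553, 0.833, -0.001, -0.001]
ft_force: [-0.0, -1.6, 1.2]
finger_gap: 85.4
finger_force: 0.0
```

>>> servo_tool:
  targets:
    - [[0,0,0],0]
    - [[0,0,0],0]
    - [[0,0,0],0]
    - [[0,0,0],0]
    - [[0,0,0],0]

```text
t: 9.92
ee_pos: [533.0, -111.5, 287.4]
ee_rot: [0.551, 0.835, -0.0, -0.001]
ft_force: [0.5, 0.7, -0.3]
finger_gap: 85.4
finger_force: 0.0
```

```bash
python3 - <<'E'
from h import *
m=snap('wrist','wrist3.png')
for c,z in(('yellow',90),('blue',45),('green',45)):
  print(c,[(int(x[0]),x[1].round(1),*rect_on(m,x[2],z)) for x in blobs('wrist3.png',c,400)])
plan(507,-49,150,23)
E
```

```text
yellow [(3939, array([315.2, 379.8]), array([ 587.2, -262.2]), array([52.4, 85.1]), 97.03349208831787), (2066, array([326.3,  77.9]), array([489.9,  -6.4]), array([52. , 21.6]), 23.194242477416992), (1577, array([326.7, 196.3]), array([526.6, -90.8]), array([51.9, 22. ]), 23.17475128173828), (1238, array([533.1, 310.1]), array([ 744.2, -111. ]), array([66.7, 41.8]), 2.08779239654541)]
blue [(1466, array([383.8,  86.8]), array([537.6,  12.6]), array([21.2, 51.3]), 109.6875057220459), (1216, array([278.7,  79.5]), array([450.1, -18.6]), array([20.5, 51.8]), 107.23722076416016)]
green [(1930, array([142.2, 324.4]), array([ 409.2, -311.3]), array([91.1, 45.7]), 85.03398895263672), (1166, array([277.6, 192.3]), array([ 484.9, -112.6]), array([20.9, 51. ]), 110.80612373352051), (1128, array([373.5, 198.2]), array([571.4, -81.7]), array([21.1, 51.1]), 109.6812629699707)]
plan (507, -49, 150, 23) shift [1.7  0.02 3.44] turn 0.03 | at [ 533.  -111.8  287.5] az 23.2 q7 0.68 t 9.97 gap 85.5 F [0.4 0.1 0.5]
```

View pics/wrist3.png

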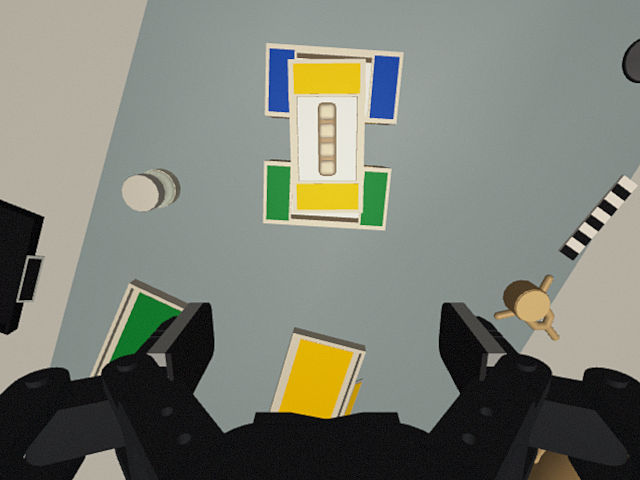

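Red is off the pile. Yellow's two labels, at (326,78) and (327,196), give its centre as (508.3,-48.6) at yaw 113.4. Green and blue are undisturbed below.

>>> servo_tool:
  targets:
    - [[0.4,0.0,0.5],0]
    - [[1.0,0.03,1.4],0]
    - [[1.6,0.05,2.3],0]
    - [[1.68,0.05,3.2],0]
    - [[1.68,0.05,3.6],0]
    - [[1.68,0.05,3.7],0]
    - [[1.68,0.05,3.7],0]

```text
t: 10.55
ee_pos: [508.0, -50.1, 139.0]
ee_rot: [0.551, 0.834, -0.001, -0.001]
ft_force: [0.8, 0.1, 0.9]
finger_gap: 85.2
finger_force: 0.0
```

```bash
python3 -c "
from h import *
plan(508.3,-48.6,83.5,23.3)"
```

```text
plan (508.3, -48.6, 83.5, 23.3) shift [0.03 0.02 1.39] turn -0.04 | at [508.  -50.1 139. ] az 23.1 q7 0.65 t 10.55 gap 85.2 F [0.8 0.1 0.9]
```

>>> servo_tool:
  targets:
    - [[0.03,0.02,0.6],0]
    - [[0.03,0.02,1.1],0]
    - [[0.03,0.02,1.39],0]
    - [[0.03,0.02,1.39],0]
    - [[0.03,0.02,1.39],0]

```text
t: 10.97
ee_pos: [509.5, -49.6, 85.1]
ee_rot: [0.552, 0.834, 0.0, 0.001]
ft_force: [0.5, -0.5, 0.0]
finger_gap: 85.5
finger_force: 0.0
```

>>> servo_tool:
  targets:
    - [[0,0,0],0]
    - [[0,0,0],0]
    - [[0,0,0],0]
    - [[0,0,0],0]
    - [[0,0,0],0]
    - [[0,0,0],0]
    - [[0,0,0],0]
  gripper: 0

```text
t: 11.55
ee_pos: [509.4, -49.5, 85.9]
ee_rot: [0.552, 0.834, 0.001, 0.001]
ft_force: [-1.5, 0.3, 6.1]
finger_gap: 58.8
finger_force: 65.4
```

>>> servo_tool:
  targets:
    - [[0,0,-0.2],0]
    - [[0,0,-0.6],0]
    - [[0,0,-1.4],0]
    - [[0,0,-2.3],0]
    - [[0,0,-3.2],0]
    - [[0,0,-3.5],0]
    - [[0,0,-3.5],0]

```text
t: 12.13
ee_pos: [510.8, -49.6, 228.6]
ee_rot: [0.552, 0.834, 0.003, 0.003]
ft_force: [0.1, -0.3, -2.3]
finger_gap: 58.5
finger_force: 65.4
```

```bash
python3 -c "
from h import *
plan(608,-332,150,8);plan(600,-260,225,8)"
```

```text
plan (608, -332, 150, 8) shift [-7.44 -0.54  1.98] turn 2.5 | at [510.8 -49.6 228.6] az 23.0 q7 0.57 t 12.13 gap 58.5 F [ 0.1 -0.3 -2.3]
plan (600, -260, 225, 8) shift [-5.71 -0.    0.1 ] turn 2.5 | at [510.8 -49.6 228.6] az 23.0 q7 0.57 t 12.13 gap 58.5 F [ 0.1 -0.3 -2.3]
```

>>> servo_tool:
  targets:
    - [[-0.2,0,0],0.2]
    - [[-0.7,-0.03,0],0.5]
    - [[-1.5,-0.1,0],0.8]
    - [[-2.4,-0.15,0],1.1]
    - [[-3.3,-0.2,0],1.4]
    - [[-4.2,-0.3,0],1.7]
    - [[-5.1,-0.35,0.2],2.0]
    - [[-6.0,-0.43,0.6],2.3]
    - [[-6.8,-0.5,1.1],2.63]
    - [[-7.2,-0.54,1.6],2.63]
    - [[-7.44,-0.54,1.98],2.63]
    - [[-7.44,-0.54,1.98],2.63]

```text
t: 13.13
ee_pos: [601.4, -333.5, 138.3]
ee_rot: [0.663, 0.749, -0.003, -0.005]
ft_force: [-1.2, 0.4, -2.2]
finger_gap: 58.8
finger_force: 65.2
```

>>> servo_tool:
  targets:
    - [[0,0,0.3],0]
    - [[0,0,0.8],0]
    - [[0,0,0.8],0]
    - [[0,0,0.8],0]
    - [[0,0,0.8],0]

```text
t: 13.55
ee_pos: [605.5, -331.1, 113.9]
ee_rot: [0.661, 0.751, 0.0, 0.0]
ft_force: [0.2, 0.4, -1.8]
finger_gap: 58.5
finger_force: 65.2
```

```bash
python3 - <<'E'
from h import *
plan(608.5,-332,46,7.2)
for n in('scene','side'): snap(n,n+'1.png')
a=cv2.imread('pics/scene1.png')[170:290,130:290];b=cv2.imread('pics/side1.png')[140:240,240:400]
cv2.imwrite('pics/c1.png',np.vstack([cv2.resize(a,(400,300),interpolation=2),cv2.resize(b,(400,250),interpolation=2)]))
E
```

```text
plan (608.5, -332, 46, 7.2) shift [-0.03  0.07  1.7 ] turn 0.01 | at [ 605.5 -331.1  113.9] az 7.3 q7 0.9 t 13.55 gap 58.5 F [ 0.2  0.4 -1.8]
```

View pics/c1.png

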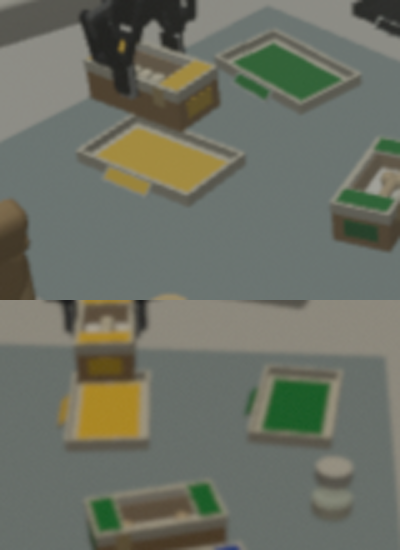

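The box hangs level over the yellow tray, parallel to it.

>>> servo_tool:
  targets:
    - [[-0.03,0.07,0.4],0]
    - [[-0.03,0.07,0.9],0]
    - [[-0.03,0.07,1.3],0]
    - [[-0.03,0.07,1.55],0]
    - [[-0.03,0.07,1.67],0]
    - [[-0.03,0.07,1.7],0]
    - [[-0.03,0.07,1.7],0]
    - [[-0.03,0.07,1.7],0]

```text
t: 14.32
ee_pos: [608.5, -332.8, 45.4]
ee_rot: [0.661, 0.75, 0.0, 0.001]
ft_force: [0.1, -0.5, -2.0]
finger_gap: 59.0
finger_force: 65.3
```

>>> servo_tool:
  targets:
    - [[0,0,0.02],0]
    - [[0,0,0.03],0]
    - [[0,0,0.03],0]

```text
t: 14.57
ee_pos: [608.5, -332.8, 45.0]
ee_rot: [0.661, 0.75, 0.0, 0.001]
ft_force: [-0.8, 1.8, 4.2]
finger_gap: 59.2
finger_force: 66.1
```

>>> servo_tool:
  targets:
    - [[0,0,0],0]
    - [[0,0,0],0]
    - [[0,0,0],0]
    - [[0,0,0],0]
    - [[0,0,0],0]
  gripper: 1

```text
t: 14.98
ee_pos: [608.0, -332.4, 43.7]
ee_rot: [0.661, 0.75, -0.0, -0.0]
ft_force: [0.6, -0.5, 0.2]
finger_gap: 85.5
finger_force: 0.0
```

>>> servo_tool:
  targets:
    - [[0,0,-0.3],0]
    - [[0,0,-1.0],0]
    - [[0,0,-2.0],0]
    - [[0,0,-3.0],0]
    - [[0,0,-4.0],0]
    - [[0,0,-5.0],0]
    - [[0,0,-5.0],0]
    - [[0,0,-5.0],0]

```text
t: 15.65
ee_pos: [609.0, -333.7, 248.3]
ee_rot: [0.661, 0.75, 0.001, 0.003]
ft_force: [-0.2, 0.2, -0.8]
finger_gap: 85.1
finger_force: 0.0
```

```bash
python3 - <<'E'
from h import *
plan(470,-118,260,-70.3)
for n in('scene','side'): snap(n,n+'2.png')
m=snap('wrist','wrist3b.png')
a=cv2.imread('pics/scene2.png')[170:290,130:290];b=cv2.imread('pics/side2.png')[140:240,240:400]
cv2.imwrite('pics/c2.png',np.hstack([cv2.resize(a,(400,300),interpolation=2),cv2.resize(b,(400,300),interpolation=2)]))
E
```

```text
plan (470, -118, 260, -70.3) shift [ 5.79 -2.77 -0.33] turn 12.92 | at [ 609.  -333.7  248.3] az 7.2 q7 0.84 t 15.65 gap 85.1 F [-0.2  0.2 -0.8]
```

View pics/c2.png

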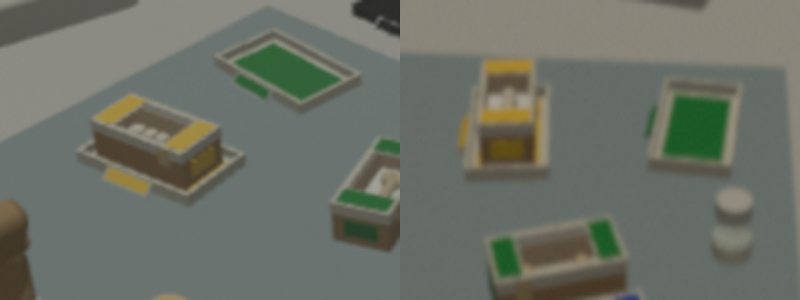

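Yellow lies flat in its tray in both views. Green is next.

>>> servo_tool:
  targets:
    - [[0.2,-0.1,0],0.6]
    - [[0.7,-0.3,0],1.7]
    - [[1.2,-0.55,0],2.8]
    - [[1.7,-0.8,0],3.9]
    - [[2.2,-1.05,0],5.0]
    - [[2.7,-1.3,-0.1],6.1]
    - [[3.2,-1.55,-0.2],7.2]
    - [[3.7,-1.8,-0.3],8.3]
    - [[4.2,-2.0,-0.33],9.4]
    - [[4.7,-2.25,-0.33],10.5]
    - [[5.2,-2.5,-0.33],11.6]
    - [[5.6,-2.7,-0.33],12.5]

```text
t: 16.8
ee_pos: [470.8, -122.1, 255.5]
ee_rot: [0.982, 0.191, -0.002, -0.001]
ft_force: [0.1, 0.6, -0.3]
finger_gap: 85.1
finger_force: 0.0
```

>>> servo_tool:
  targets:
    - [[0.1,0.1,0],0.4]
    - [[0.1,0.1,0],0.4]
    - [[0.1,0.1,0],0.4]
    - [[0.1,0.1,0],0.4]
    - [[0.1,0.1,0],0.4]

```text
t: 17.22
ee_pos: [477.9, -127.0, 256.9]
ee_rot: [0.985, 0.172, -0.0, 0.0]
ft_force: [-0.8, -0.2, 0.2]
finger_gap: 85.5
finger_force: 0.0
```

```bash
python3 - <<'E'
from h import *
m=snap('wrist','wrist4.png')
for c,z in(('blue',45),('green',45)):
  print(c,[(int(x[0]),x[1].round(1),*rect_on(m,x[2],z)) for x in blobs('wrist4.png',c,400)])
plan(528.2,-97.2,110,-70.3)
E
```

```text
blue [(1758, array([191. ,  95.5]), array([537.6,  12.8]), array([20.8, 51.6]), 109.78534507751465), (1397, array([200.8, 206.5]), array([450.8, -18.3]), array([20.6, 51.5]), 109.76502990722656)]
green [(2220, array([515.7, 331. ]), array([ 432.7, -326.9]), array([111.4,  31.5]), 85.04174041748047), (1694, array([312.3,  95.8]), array([571.5, -81.5]), array([20.8, 51.2]), 109.78523635864258), (1388, array([313.6, 206.5]), array([ 484.6, -112.3]), array([20.6, 51. ]), 109.76491928100586), (418, array([523.1, 304.6]), array([ 463.1, -332.3]), array([50.8,  8.6]), 85.18852233886719)]
plan (528.2, -97.2, 110, -70.3) shift [ 1.44 -0.28  3.67] turn 0.01 | at [ 477.9 -126.9  257. ] az -70.2 q7 -0.77 t 17.27 gap 85.1 F [-0.7  0.1 -0.4]
```

View pics/wrist4.png

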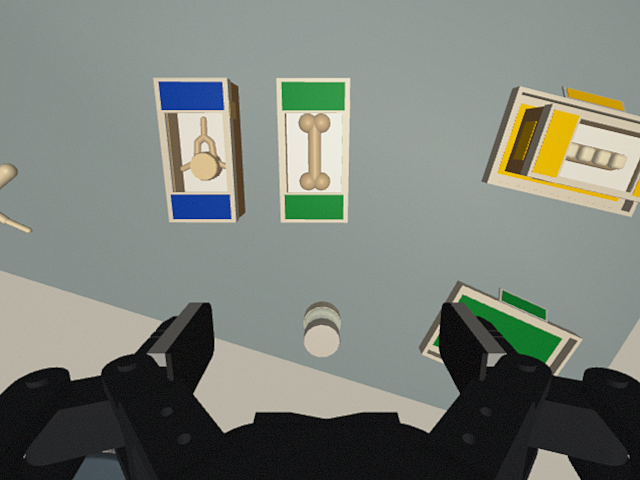

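Green's labels at (312,96) and (314,206) give its centre as (528,-97) at yaw 19.6. The gap to blue is clear and the cylinder at (322,330) is out of the way.

>>> servo_tool:
  targets:
    - [[0.4,-0.08,0.5],0]
    - [[0.9,-0.18,1.3],0]
    - [[1.4,-0.28,2.2],0]
    - [[1.44,-0.28,3.0],0]
    - [[1.44,-0.28,3.6],0]
    - [[1.44,-0.28,3.67],0]
    - [[1.44,-0.28,3.67],0]

```text
t: 17.85
ee_pos: [527.4, -96.7, 109.3]
ee_rot: [0.985, 0.172, -0.002, -0.0]
ft_force: [-0.3, -0.2, 0.6]
finger_gap: 85.5
finger_force: 0.0
```

```bash
python3 -c "
from h import *
plan(528.1,-97,40,-70.4)"
```

```text
plan (528.1, -97, 40, -70.4) shift [0.02 0.01 1.73] turn 0.03 | at [527.4 -96.7 109.3] az -70.2 q7 -0.59 t 17.85 gap 85.5 F [-0.3 -0.2  0.6]
```

>>> servo_tool:
  targets:
    - [[0,0,0.5],0]
    - [[0,0,1.1],0]
    - [[0,0,1.55],0]
    - [[0,0,1.7],0]
    - [[0,0,1.72],0]
    - [[0,0,1.72],0]

```text
t: 18.35
ee_pos: [529.4, -96.5, 43.0]
ee_rot: [0.985, 0.172, 0.001, 0.0]
ft_force: [0.2, -0.4, 0.5]
finger_gap: 85.8
finger_force: 0.0
```

>>> servo_tool:
  targets:
    - [[0,0,0],0]
    - [[0,0,0],0]
    - [[0,0,0],0]
    - [[0,0,0],0]
    - [[0,0,0],0]
    - [[0,0,0],0]
    - [[0,0,0],0]
  gripper: 0

```text
t: 18.93
ee_pos: [529.4, -96.3, 43.2]
ee_rot: [0.985, 0.172, 0.001, 0.0]
ft_force: [-1.5, 0.7, 7.5]
finger_gap: 58.7
finger_force: 64.8
```

>>> servo_tool:
  targets:
    - [[0,0,-0.2],0]
    - [[0,0,-0.6],0]
    - [[0,0,-1.4],0]
    - [[0,0,-2.3],0]
    - [[0,0,-3.2],0]
    - [[0,0,-4.0],0]
    - [[0,0,-4.0],0]
    - [[0,0,-4.0],0]

```text
t: 19.6
ee_pos: [529.1, -95.9, 203.5]
ee_rot: [0.985, 0.172, 0.002, -0.0]
ft_force: [-0.1, -0.0, -1.6]
finger_gap: 58.5
finger_force: 65.1
```

```bash
python3 -c "
from h import *
plan(402,-357,150,-5);plan(402,-357,150,-4)"
```

```text
plan (402, -357, 150, -5) shift [-5.21  5.06  1.32] turn -10.86 | at [529.1 -95.9 203.5] az -70.2 q7 -0.71 t 19.6 gap 58.5 F [-0.1 -0.  -1.6]
plan (402, -357, 150, -4) shift [-5.21  5.06  1.32] turn -11.03 | at [529.1 -95.9 203.5] az -70.2 q7 -0.71 t 19.6 gap 58.5 F [-0.1 -0.  -1.6]
```

>>> servo_tool:
  targets:
    - [[-0.15,0.15,0],-0.4]
    - [[-0.5,0.5,0],-1.2]
    - [[-1.0,0.97,0],-2.2]
    - [[-1.5,1.46,0],-3.2]
    - [[-2.0,1.94,0],-4.2]
    - [[-2.5,2.43,0],-5.3]
    - [[-3.0,2.91,0],-6.4]
    - [[-3.5,3.4,0],-7.5]
    - [[-4.0,3.88,0],-8.6]
    - [[-4.5,4.37,0.3],-9.7]
    - [[-5.0,4.86,0.8],-10.6]
    - [[-5.2,5.06,1.3],-10.88]

```text
t: 20.6
ee_pos: [398.2, -360.1, 148.3]
ee_rot: [0.737, 0.676, -0.001, -0.0]
ft_force: [0.2, -0.5, -1.3]
finger_gap: 58.6
finger_force: 65.0
```

>>> servo_tool:
  targets:
    - [[0,0,0.3],0]
    - [[0,0,0.7],0]
    - [[0,0,0.8],0]
    - [[0,0,0.8],0]
    - [[0,0,0.8],0]

```text
t: 21.02
ee_pos: [401.6, -356.0, 117.3]
ee_rot: [0.736, 0.677, -0.0, -0.001]
ft_force: [0.9, -0.7, -2.5]
finger_gap: 58.6
finger_force: 64.9
```

```bash
python3 - <<'E'
from h import *
plan(402,-357,48,-4.9)
for n in('scene','side'): snap(n,n+'3.png')
a=cv2.imread('pics/scene3.png')[150:270,170:330];b=cv2.imread('pics/side3.png')[110:230,300:460]
cv2.imwrite('pics/c3.png',np.hstack([cv2.resize(a,(400,300),interpolation=2),cv2.resize(b,(400,300),interpolation=2)]))
E
```

```text
plan (402, -357, 48, -4.9) shift [-0.02  0.01  1.73] turn 0.01 | at [ 401.6 -356.   117.3] az -4.8 q7 0.94 t 21.02 gap 58.6 F [ 0.9 -0.7 -2.5]
```

View pics/c3.png

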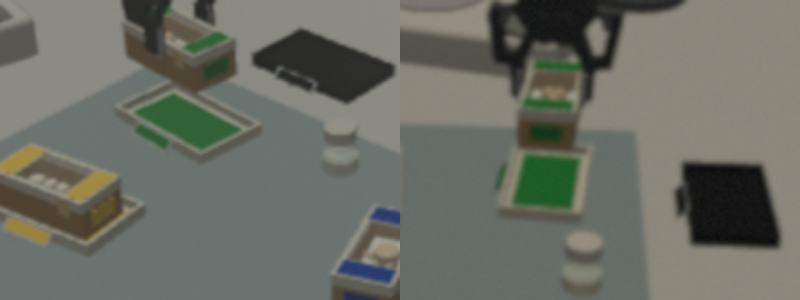

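Green hangs level over its tray, parallel to it. I'll lower it.

>>> servo_tool:
  targets:
    - [[-0.02,0,0.4],0]
    - [[-0.02,0,0.9],0]
    - [[-0.02,0,1.3],0]
    - [[-0.02,0,1.55],0]
    - [[-0.02,0,1.69],0]
    - [[-0.02,0,1.72],0]
    - [[-0.02,0,1.72],0]
    - [[-0.02,0,1.72],0]

```text
t: 21.78
ee_pos: [401.7, -358.2, 49.5]
ee_rot: [0.737, 0.676, 0.0, 0.001]
ft_force: [-0.0, -0.4, -0.3]
finger_gap: 58.8
finger_force: 65.0
```

>>> servo_tool:
  targets:
    - [[0,0,0.01],0]
    - [[0,0,0.02],0]
    - [[0,0,0.02],0]

```text
t: 22.03
ee_pos: [401.5, -357.8, 48.3]
ee_rot: [0.737, 0.676, 0.0, 0.0]
ft_force: [-0.1, 0.5, -1.7]
finger_gap: 58.9
finger_force: 65.0
```

>>> servo_tool:
  targets:
    - [[0,0,0.02],0]
    - [[0,0,0.04],0]
    - [[0,0,0.04],0]
    - [[0,0,0.04],0]

```text
t: 22.37
ee_pos: [401.4, -357.9, 47.2]
ee_rot: [0.737, 0.676, 0.0, 0.0]
ft_force: [-1.0, 2.4, 7.3]
finger_gap: 59.0
finger_force: 66.0
```

>>> servo_tool:
  targets:
    - [[0,0,0],0]
    - [[0,0,0],0]
    - [[0,0,0],0]
    - [[0,0,0],0]
    - [[0,0,0],0]
  gripper: 1

```text
t: 22.78
ee_pos: [401.2, -357.7, 46.2]
ee_rot: [0.737, 0.676, -0.0, -0.0]
ft_force: [0.1, -0.2, -0.6]
finger_gap: 85.6
finger_force: 0.0
```

>>> servo_tool:
  targets:
    - [[0,0,-0.3],0]
    - [[0,0,-1.0],0]
    - [[0,0,-2.0],0]
    - [[0,0,-3.0],0]
    - [[0,0,-3.5],0]
    - [[0,0,-3.5],0]
    - [[0,0,-3.5],0]

```text
t: 23.37
ee_pos: [401.7, -358.0, 188.0]
ee_rot: [0.737, 0.676, 0.001, 0.001]
ft_force: [0.0, -0.1, 0.7]
finger_gap: 85.6
finger_force: 0.0
```

```bash
python3 -c "
from h import *
plan(494.2,-2.7,150,-70.3)"
```

```text
plan (494.2, -2.7, 150, -70.3) shift [9.05 1.54 0.95] turn 10.9 | at [ 401.7 -358.   188. ] az -4.9 q7 0.86 t 23.37 gap 85.6 F [ 0.  -0.1  0.7]
```

>>> servo_tool:
  targets:
    - [[0.3,0.05,0],0.4]
    - [[1.0,0.17,0],1.2]
    - [[1.9,0.32,0],2.3]
    - [[2.8,0.48,0],3.4]
    - [[3.7,0.63,0],4.5]
    - [[4.6,0.78,0],5.6]
    - [[5.5,0.94,0],6.7]
    - [[6.4,1.09,0],7.8]
    - [[7.3,1.24,0],8.9]
    - [[8.2,1.4,0.3],10.0]
    - [[8.9,1.52,0.7],10.9]
    - [[9.05,1.54,0.95],10.9]

```text
t: 24.37
ee_pos: [493.1, 3.8, 145.7]
ee_rot: [0.985, 0.174, -0.002, -0.001]
ft_force: [-0.0, 0.4, 0.4]
finger_gap: 85.6
finger_force: 0.0
```

>>> servo_tool:
  targets:
    - [[0,0,0],0]
    - [[0,0,0],0]
    - [[0,0,0],0]
    - [[0,0,0],0]

```text
t: 24.7
ee_pos: [493.4, -4.2, 148.9]
ee_rot: [0.986, 0.17, 0.0, 0.0]
ft_force: [-0.4, 0.4, -0.2]
finger_gap: 85.2
finger_force: 0.0
```

```bash
python3 -c "
from h import *
plan(494.2,-2.7,41,-70.3)
m=snap('wrist','wrist5.png')
print([(int(x[0]),x[1].round(1),*rect_on(m,x[2],45)) for x in blobs('wrist5.png','blue',400)])"
```

```text
plan (494.2, -2.7, 41, -70.3) shift [ 0.03 -0.03  2.7 ] turn -0.03 | at [493.4  -4.2 148.9] az -70.5 q7 -0.86 t 24.7 gap 85.2 F [-0.4  0.4 -0.2]
[(3247, array([324.9, 177.9]), array([537.1,  12.6]), array([20.9, 51.6]), 109.5287094116211), (2374, array([325.2, 320.4]), array([450.6, -18.4]), array([20.7, 51.5]), 109.5069694519043)]
```

Close up, blue's centre is confirmed at (493.9,-2.9). Picking it.

>>> servo_tool:
  targets:
    - [[0.02,-0.02,0.5],0]
    - [[0.02,-0.02,1.3],0]
    - [[0.02,-0.02,2.0],0]
    - [[0.02,-0.02,2.5],0]
    - [[0.02,-0.02,2.7],0]
    - [[0.02,-0.02,2.7],0]
    - [[0.02,-0.02,2.7],0]

```text
t: 25.33
ee_pos: [494.5, -2.1, 41.1]
ee_rot: [0.985, 0.17, 0.001, 0.0]
ft_force: [-0.4, 0.3, 0.2]
finger_gap: 85.8
finger_force: 0.0
```

>>> servo_tool:
  targets:
    - [[0,0,0],0]
    - [[0,0,0],0]
    - [[0,0,0],0]
    - [[0,0,0],0]
    - [[0,0,0],0]
    - [[0,0,0],0]
    - [[0,0,0],0]
  gripper: 0

```text
t: 25.92
ee_pos: [495.2, -1.5, 42.0]
ee_rot: [0.985, 0.171, 0.002, -0.0]
ft_force: [-1.1, -1.2, 7.0]
finger_gap: 58.8
finger_force: 64.2
```

>>> servo_tool:
  targets:
    - [[0,0,-0.2],0]
    - [[0,0,-0.6],0]
    - [[0,0,-1.4],0]
    - [[0,0,-2.3],0]
    - [[0,0,-3.2],0]
    - [[0,0,-4.0],0]
    - [[0,0,-4.0],0]
    - [[0,0,-4.0],0]

```text
t: 26.58
ee_pos: [494.7, -0.9, 202.2]
ee_rot: [0.985, 0.172, 0.002, -0.001]
ft_force: [-0.2, 0.5, -2.0]
finger_gap: 59.1
finger_force: 65.4
```

```bash
python3 -c "
from h import *
plan(420.5,336,150,-7.8)"
```

```text
plan (420.5, 336, 150, -7.8) shift [ 1.1  -8.55  1.32] turn -10.41 | at [494.7  -0.9 202.2] az -70.2 q7 -0.94 t 26.58 gap 59.1 F [-0.2  0.5 -2. ]
```

>>> servo_tool:
  targets:
    - [[0.02,-0.2,0],-0.3]
    - [[0.09,-0.7,0],-0.9]
    - [[0.2,-1.5,0],-1.9]
    - [[0.3,-2.4,0],-3.0]
    - [[0.42,-3.3,0],-4.1]
    - [[0.54,-4.2,0],-5.2]
    - [[0.65,-5.1,0],-6.3]
    - [[0.77,-6.0,0],-7.4]
    - [[0.88,-6.9,0],-8.5]
    - [[1.0,-7.8,0.3],-9.6]
    - [[1.08,-8.4,0.8],-10.4]
    - [[1.1,-8.55,1.3],-10.4]

```text
t: 27.58
ee_pos: [416.6, 341.2, 146.1]
ee_rot: [0.75, 0.661, -0.001, -0.001]
ft_force: [0.3, 0.8, -1.3]
finger_gap: 58.8
finger_force: 65.2
```

>>> servo_tool:
  targets:
    - [[0,0,0.3],0]
    - [[0,0,0.7],0]
    - [[0,0,0.8],0]
    - [[0,0,0.8],0]
    - [[0,0,0.8],0]

```text
t: 28.0
ee_pos: [420.2, 334.5, 116.3]
ee_rot: [0.755, 0.656, -0.0, 0.0]
ft_force: [-1.1, 0.8, -1.7]
finger_gap: 59.0
finger_force: 65.2
```

```bash
python3 - <<'E'
from h import *
plan(420.5,336.3,47,-7.8)
for n in('scene','side'): snap(n,n+'4.png')
a=cv2.imread('pics/scene4.png')[230:380,360:560];b=cv2.imread('pics/side4.png')[285:480,150:410]
cv2.imwrite('pics/c4.png',np.hstack([cv2.resize(a,(400,300),interpolation=2),cv2.resize(b,(400,300),interpolation=2)]))
E
```

```text
plan (420.5, 336.3, 47, -7.8) shift [0.05 0.   1.73] turn -0.03 | at [420.2 334.5 116.3] az -8.0 q7 -0.56 t 28.0 gap 59.0 F [-1.1  0.8 -1.7]
```

View pics/c4.png

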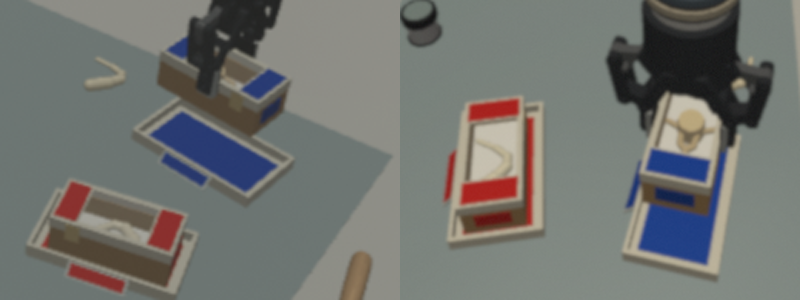

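Red sits level inside its tray, a little towards its label side. Blue hangs level over its own tray.

>>> servo_tool:
  targets:
    - [[0.04,0,0.4],0]
    - [[0.04,0,0.9],0]
    - [[0.04,0,1.3],0]
    - [[0.04,0,1.55],0]
    - [[0.04,0,1.69],0]
    - [[0.04,0,1.73],0]
    - [[0.04,0,1.73],0]
    - [[0.04,0,1.73],0]

```text
t: 28.77
ee_pos: [420.8, 337.5, 47.9]
ee_rot: [0.754, 0.657, 0.001, -0.0]
ft_force: [0.2, 0.1, -1.4]
finger_gap: 58.7
finger_force: 65.3
```

>>> servo_tool:
  targets:
    - [[0,0,0.02],0]
    - [[0,0,0.04],0]
    - [[0,0,0.04],0]
    - [[0,0,0.04],0]

```text
t: 29.1
ee_pos: [420.5, 337.5, 46.0]
ee_rot: [0.754, 0.657, 0.001, -0.0]
ft_force: [0.1, -0.8, 1.2]
finger_gap: 59.2
finger_force: 65.6
```

Contact at the expected height. Release, rise and look.

>>> servo_tool:
  targets:
    - [[0,0,0.01],0]
    - [[0,0,0.01],0]
    - [[0,0,0.01],0]
    - [[0,0,0.01],0]
    - [[0,0,0.01],0]
  gripper: 1

```text
t: 29.52
ee_pos: [420.2, 337.1, 45.1]
ee_rot: [0.754, 0.657, 0.0, -0.0]
ft_force: [-0.1, 0.3, -0.1]
finger_gap: 85.3
finger_force: 0.0
```

>>> servo_tool:
  targets:
    - [[0,0,-0.3],0]
    - [[0,0,-1.0],0]
    - [[0,0,-2.0],0]
    - [[0,0,-3.0],0]
    - [[0,0,-4.0],0]
    - [[-1,0,-5.0],0]
    - [[-2,0,-5.5],0]
    - [[-2.5,0,-5.5],0]
    - [[-2.5,0,-5.5],0]
    - [[-2.5,0,-5.5],0]
    - [[-2.5,0,-5.5],0]

```text
t: 30.43
ee_pos: [406.3, 238.4, 265.6]
ee_rot: [0.754, 0.657, 0.001, -0.001]
ft_force: [0.3, -0.3, 0.1]
finger_gap: 85.2
finger_force: 0.0
```

```bash
python3 - <<'E'
from h import *
o=manip.get_obs(); print(o['ee_pos'],o['t'])
ms,md=manip.camera_model('scene'),manip.camera_model('side')
for n in('scene','side'): snap(n,n+'5.png')
snap('wrist','wrist5b.png')
for c in H:
  for n,m in(('scene',ms),('side',md)):
    print(c,n,[(int(x[0]),*x[1].round(1),onz(m,x[1],49).round(1)[:2]) for x in blobs(n+'5.png',c,60)])
a=cv2.imread('pics/scene5.png')[150:390,130:530];b=cv2.imread('pics/side5.png')[150:480,100:480]
cv2.imwrite('pics/c5.png',np.hstack([cv2.resize(a,(400,300),interpolation=2),cv2.resize(b,(400,348),interpolation=2)[:300]]) if 0 else np.hstack([cv2.resize(a,(400,480)),cv2.resize(b,(400,480))]))
E
```

```text
[406.30588067 238.43376616 265.59943152] 30.4333
red scene [(209, np.float64(442.5), np.float64(344.5), array([603.4, 373.3])), (189, np.float64(396.1), np.float64(330.3), array([626.2, 284.4])), (152, np.float64(408.0), np.float64(368.7), array([696.7, 354.9]))]
red side [(489, np.float64(207.3), np.float64(408.4), array([601. , 374.2])), (359, np.float64(210.7), np.float64(355.9), array([622.7, 284.8])), (284, np.float64(233.9), np.float64(395.9), array([568.1, 351.2])), (161, np.float64(209.9), np.float64(426.9), array([589.3, 401.1])), (114, np.float64(182.1), np.float64(399.0), array([642.2, 363.1]))]
yellow scene [(113, np.float64(497.5), np.float64(66.6), array([-979.5, -243.8])), (90, np.float64(205.5), np.float64(223.8), array([ 604.8, -285.6])), (81, np.float64(177.6), np.float64(213.4), array([ 616.9, -376.3])), (78, np.float64(503.7), np.float64(93.4), array([-704.3,  -92.4])), (75, np.float64(210.5), np.float64(234.6), array([ 629.2, -240.9])), (74, np.float64(543.2), np.float64(68.4), array([-1079.8,   -87.1])), (69, np.float64(180.5), np.float64(241.9), array([ 694.8, 
[... 332 characters left out ...]
t64(178.2), array([ 600.4, -284.4])), (84, np.float64(282.5), np.float64(161.8), array([ 613.9, -374.6]))]
green scene []
green side []
blue scene [(133, np.float64(487.0), np.float64(299.0), array([428.1, 380.5])), (113, np.float64(450.5), np.float64(278.7), array([415.7, 289.1])), (103, np.float64(451.6), np.float64(314.2), array([516.6, 346. ]))]
blue side [(465, np.float64(330.2), np.float64(423.7), array([424.8, 381.2])), (318, np.float64(342.7), np.float64(368.7), array([412.2, 290.2])), (113, np.float64(327.7), np.float64(442.6), array([426.2, 408. ])), (90, np.float64(302.9), np.float64(404.2), array([466. , 355.3])), (77, np.float64(325.4), np.float64(449.6), array([428.5, 417.6]))]
```

View pics/c5.png

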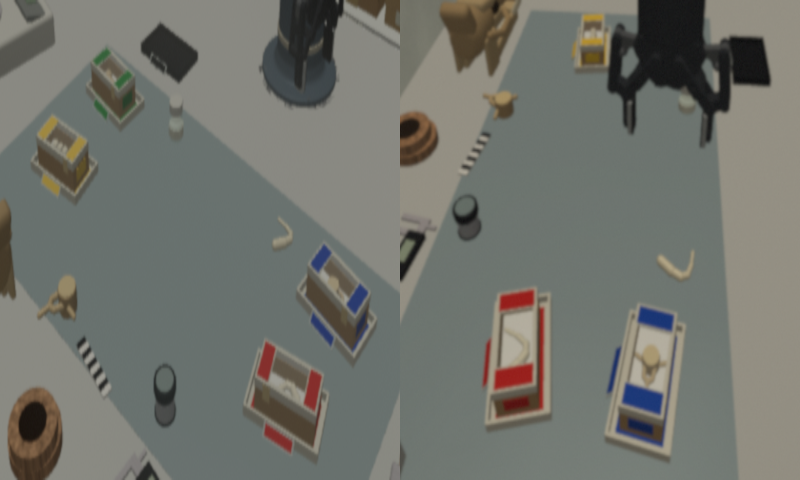

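All four boxes lie flat inside their matching trays. The label centres measured in both views match the tray centres to within 5 mm, and the tusk and vertebra are where they started.

```bash
python3 -c "
from cell import manip
print(manip.hand_in())"
```

```text
the job is handed in; nothing more can be done
None
```

All four boxes lie flat in their colour-matched trays, with the tusk and vertebra untouched; handed in at about 30 s of the 102 s allowed (no verdict was returned).

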